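# Set the flip tags on the stain stock bins

### The arm

A 7-joint arm with a two-finger parallel gripper is mounted at the origin on a cart in front of the work surface, level with it; the furniture and walls round the work are solid. World frame = base frame: x ahead of the robot, y to its left, z up, the work surface at z = 0. Lengths are in m, angles in rad, forces in N, time in s.
With the tool pointing down it reaches from about 0.35 to 0.9 m from the base axis. Payload 8.1 kg.
Tool frame: the origin (TCP) lies between the finger pads; the fingertips stand 11 mm ahead of it and the grasp point (between the pads) lies 8 mm behind it; z points along the fingers, y is the line along which they close (so a half turn about z gives the same grasp; the last joint's range is limited). The gripper opens to 92 mm and grips with 3 to 60 N. Pads are 19 mm wide; open, the fingers measure 130 mm over their backs; the gripper's body (75 mm by 190 mm) begins 47 mm behind the grasp point.
Start: joints at [-1.38, 0.434, 0.025, 1.573, -0.012, 1.134, -0.075], TCP at [0.181, 0.598, 0.238] pointing down, gripper open.
Joint ranges: [-2.62, 2.62], [-0.44, 2.09], [-1.27, 1.32], [0.08, 2.57], [-1.32, 4.46], [0.12, 2], [-2.74, 2.74]. Speed limits (rad/s): [2.22, 2.22, 3.01, 3.01, 3.14, 3.14, 3.14].

### API

Orientations are given as a rotation vector (axis times angle).
In Python, from cell import observe, get_image, camera_params, sign_off gives the robot as it stands.
- The arm moves only by the shell command python3 -m pendant 'ROWS' [FORCE]. ROWS is JSON, one flat list of numbers, 7 for each row, row after row: the shift along the tool's x, y, z in m, then the turn, a rotation vector about the tool's x, y, z in rad, then the finger opening in m, from 0 to 0.0918. In form: [dx, dy, dz, rx, ry, rz, jaw, dx, dy, dz, rx, ry, rz, jaw, ...]. A call has 1 to 10 rows; each row shifts and turns the commanded pose from where the row before left it, along the tool's axes as they then stand; what a row does not reach is not made up. A row lasts 1/8 s, in which the tool goes at most 62.5 mm and 10.7 degrees, less where a joint would pass 70% of its speed; a pose out of reach is approached as far as the arm can. A call is refused whole if a number of a shift passes 0.0625 or a number of a turn 0.188, either way. A call with a gripper value outside its range is refused whole. The fingers move at their own pace and stop on an object; FORCE is the grip in N (left out, the last holds). Time passes only in rows, so rows that do not move let the fingers close. It gives the time, the measured TCP pose, the force, the opening and the grip force at its end, in the units of the state.
- observe(): the state, without advancing time (a new reading comes with each control period).
- get_image(name): name is "scene" or "top" or "wrist"; returns the picture (480x640x3 uint8, red, green, blue); there is no depth.
- camera_params(name): a dict with "intrinsics" (3x3 intrinsics, pixels), "eye" and "rotation" of the camera in the world; the wrist camera has in their place "T_tool_cam" (4x4, takes a point from camera to tool coordinates, whose origin is the TCP and whose axes are the flange's). Camera axes: x right, y down, z forward; pixel columns grow to the right and rows downward; lengths in m; the calibration is good to about 2 mm. A picture is of the moment at which its call begins: read the wrist's pose just before it. camera_params takes no time and is no camera call.
- sign_off(): hands the job in; it is judged then, once.
The state is a dict: "clock": time; "joints": joint angles; "dq": joint speeds; "joint_efforts": joint torques, N m; "position": TCP position; "ee_rot": TCP orientation; "force": force on the tool from outside, world axes, zero at the start; "ft_torque": the same for the moment, N m; "width": opening from 0.0 (shut) to 1.0 (fully open); "gripper_force": force on a finger pad.
Only numpy, scipy, OpenCV 4.12 (cv2) and the standard library are available. Lean on these libraries where they do the work, as an engineer would, in place of code of your own. Each camera call takes 0.05 s, during which the arm holds its last target. There are 200 camera calls.

### The job

Each of the three stock bins has a hinged flip tag in front of it: push tags over with a fingertip, where needed, so that every bin that holds a dropper bottle shows the tag face with the raised disc upward, and the bin without a bottle (it only has a screw cap in it) shows the bare face. One or more tags are wrong now. Only push the tags: do not lift, tip or move the bottles, the cap or the things round about.

Things in the scene. Friction and masses are not known exactly. Their poses are not given: they have to be found in the camera images.
- tag_a (a joint): angle of bin a's flip tag, rad. White leaf 42 mm wide along the hinge, 55 mm from hinge to free edge, 4 mm thick. 0: leans 35 deg off upright to the bin's right (point -y), bare face up. 1.22: leans 35 deg left (+y), face with raised disc (26 mm wide, 2 high) up. Upright at 0.61; falls to the side it is past; under 1 N tips it. At rest its free edge is 32 mm beside and 45 mm above the hinge.
- hinge_a (a point): middle of tag a's hinge line, 39 mm above the work surface. x along the hinge line towards the bay, y to the bin's left, z up. Two fixed ears 50 mm apart along x carry the hinge: 30 mm wide along y, tops 12 mm above the hinge line. The 170 x 80 mm foot plate beside the tag is flat and clear; the bins stand side by side, about 120 mm apart.
- bay_a (a point): centre of the inner floor of bin a's bay, an open metal box 74 x 74 x 40 mm (inside 68 x 68, rim 37 mm above this point), 90 mm behind hinge a; axes as the hinge point
- tag_b (a joint): angle of bin b's flip tag, rad. White leaf 42 mm wide along the hinge, 55 mm from hinge to free edge, 4 mm thick. 0: leans 35 deg off upright to the bin's right (point -y), bare face up. 1.22: leans 35 deg left (+y), face with raised disc (26 mm wide, 2 high) up. Upright at 0.61; falls to the side it is past; under 1 N tips it. At rest its free edge is 32 mm beside and 45 mm above the hinge.
- hinge_b (a point): middle of tag b's hinge line, 39 mm above the work surface. x along the hinge line towards the bay, y to the bin's left, z up. Two fixed ears 50 mm apart along x carry the hinge: 30 mm wide along y, tops 12 mm above the hinge line. The 170 x 80 mm foot plate beside the tag is flat and clear; the bins stand side by side, about 120 mm apart.
- bay_b (a point): centre of the inner floor of bin b's bay, an open metal box 74 x 74 x 40 mm (inside 68 x 68, rim 37 mm above this point), 90 mm behind hinge b; axes as the hinge point
- tag_c (a joint): angle of bin c's flip tag, rad. White leaf 42 mm wide along the hinge, 55 mm from hinge to free edge, 4 mm thick. 0: leans 35 deg off upright to the bin's right (point -y), bare face up. 1.22: leans 35 deg left (+y), face with raised disc (26 mm wide, 2 high) up. Upright at 0.61; falls to the side it is past; under 1 N tips it. At rest its free edge is 32 mm beside and 45 mm above the hinge.
- hinge_c (a point): middle of tag c's hinge line, 39 mm above the work surface. x along the hinge line towards the bay, y to the bin's left, z up. Two fixed ears 50 mm apart along x carry the hinge: 30 mm wide along y, tops 12 mm above the hinge line. The 170 x 80 mm foot plate beside the tag is flat and clear; the bins stand side by side, about 120 mm apart.
- bay_c (a point): centre of the inner floor of bin c's bay, an open metal box 74 x 74 x 40 mm (inside 68 x 68, rim 37 mm above this point), 90 mm behind hinge c; axes as the hinge point
- bottle_1: brown dropper bottle with black rubber teat, 40 mm wide, 116 mm tall, standing loose in one of the three bays; origin under its centre, z up
- bottle_2: brown dropper bottle with black rubber teat, 40 mm wide, 116 mm tall, standing loose in one of the three bays; origin under its centre, z up
- spare_cap: white round screw cap, 61 mm wide, 16 mm high, lying in the bay that has no bottle; origin under its centre
- coverslips: small clear box of cover slips, 28 x 28 x 25 mm, between two of the bins; leave it; origin under its centre
- forceps: steel forceps, 126 mm long, lying in front of the bins along y; leave it; origin under its centre
- petri: petri dish with a roll of tape, 69 mm wide, 13 mm high, behind the bins; leave it
- beaker: small beaker, 60 mm wide, 70 mm tall, behind the bins; leave it
Not all that is in view belongs to the job. What is shaped like the bottle_1 but blue is not meant.

How it is judged:
At the end, for the whole second after the job is handed in: The tag of each bin with a bottle rests with the disc face up (joint above 1.1), that of the bin without a bottle with the bare face up (joint below 0.12), all at rest; bottles and cap are upright in their bays within 25 mm of where they stood ((((horizontal distance between bay_a and bottle_1 below 0.05 m or horizontal distance between bay_a and bottle_2 below 0.05 m) and value of joint tag_a above 1.1 rad) or (not (horizontal distance between bay_a and bottle_1 below 0.05 m or horizontal distance between bay_a and bottle_2 below 0.05 m) and value of joint tag_a below 0.12 rad)) and (((horizontal distance between bay_b and bottle_1 below 0.05 m or horizontal distance between bay_b and bottle_2 below 0.05 m) and value of joint tag_b above 1.1 rad) or (not (horizontal distance between bay_b and bottle_1 below 0.05 m or horizontal distance between bay_b and bottle_2 below 0.05 m) and value of joint tag_b below 0.12 rad)) and (((horizontal distance between bay_c and bottle_1 below 0.05 m or horizontal distance between bay_c and bottle_2 below 0.05 m) and value of joint tag_c above 1.1 rad) or (not (horizontal distance between bay_c and bottle_1 below 0.05 m or horizontal distance between bay_c and bottle_2 below 0.05 m) and value of joint tag_c below 0.12 rad)) and velocity of joint tag_a between -0.1 and 0.1 rad/s and velocity of joint tag_b between -0.1 and 0.1 rad/s and velocity of joint tag_c between -0.1 and 0.1 rad/s and distance of each of bottle_1, bottle_2, spare_cap from where it was at the start of the episode below 0.025 m and angle between each of bottle_1, bottle_2, spare_cap's own z axis and vertical below 0.2 rad); the robot touches nothing.
It fails at once if a bottle or the cap is lifted, tipped or carried off (distance of any of bottle_1, bottle_2, spare_cap from where it was at the start of the episode above 0.025 m or angle between any of bottle_1, bottle_2, spare_cap's own z axis and vertical above 0.35 rad).
It fails at once if the cover slips, forceps, petri dish or beaker are moved (distance of any of coverslips, forceps, petri, beaker from where it was at the start of the episode above 0.02 m).
It also fails if it takes over 51 s, if anything falls off the work surface, if the arm or the gripper's body presses on something with over 40 N, if the wrist force passes 120 N, or if a joint passes its speed limit or range.

## Working session

There is one attempt and no reset: what is moved stays moved. The work goes in short steps, Python scripts to look and compute and a shell command to move; the robot and the scene stay as the last step left them, time stands still between calls to the robot, and variables do not carry over. Pictures are saved under pics/ and viewed, at most 10 in all, crops included, and the job is handed in when it is done.

```bash
mkdir -p pics
python3 - <<'E'
from cell import *
import cv2
o=observe();print({k:o[k] for k in('clock','position','ee_rot','force','width')})
for n in('scene','top'):
    cv2.imwrite(f'pics/{n}0.png',get_image(n)[:,:,::-1]);print(n,camera_params(n))
print(camera_params('wrist'))
E
```

```text
{'clock': 0.0, 'position': array([0.18088705, 0.5977156 , 0.2369338 ]), 'ee_rot': array([-4.59861624e-01, -3.10768412e+00,  2.50664274e-03]), 'force': array([ 0.37660444, -1.00280455,  0.29645959]), 'width': 0.9987275395767528}
scene {'intrinsics': array([[437.38256704,   0.        , 308.922822  ],
       [  0.        , 437.38256704, 243.77628162],
       [  0.        ,   0.        ,   1.        ]]), 'eye': array([ 0.11219123, -0.45056216,  0.63047305]), 'rotation': array([-2.14151861,  0.8998217 , -0.44077466])}
top {'intrinsics': array([[573.23921182,   0.        , 326.42351159],
       [  0.        , 573.23921182, 239.24223243],
       [  0.        ,   0.        ,   1.        ]]), 'eye': array([ 0.38614383, -0.03411049,  1.14925265]), 'rotation': array([-2.09403429,  2.15605688, -0.16008726])}
{'intrinsics': array([[390.16784259,   0.        , 320.85915617],
       [  0.        , 390.16784259, 232.12192064],
       [  0.        ,   0.        ,   1.        ]]), 'T_tool_cam': array([[-1.96256958e-04, -9.57300344e-01, -2.89095162e-01,
         7.78074978e-02],
       [ 9.99999174e-01, -5.55092110e-04,  1.15924829e-03,
        -2.58471870e-04],
       [-1.27022323e-03, -2.89094696e-01,  9.57299662e-01,
        -1.45864634e-01],
       [ 0.00000000e+00,  0.00000000e+00,  0.00000000e+00,
         1.00000000e+00]])}
```

View pics/top0.png

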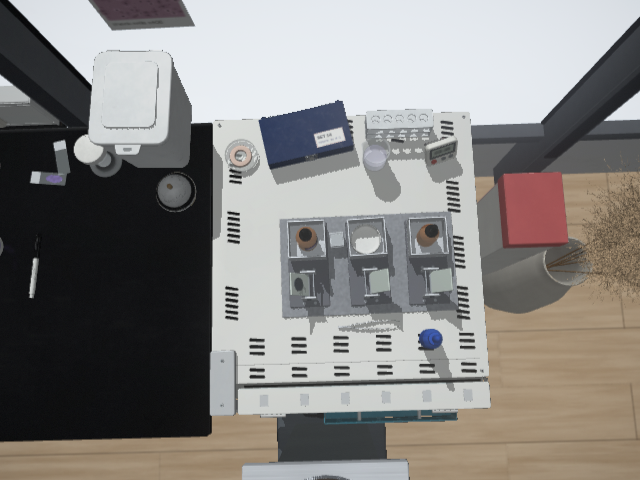

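View pics/scene0.png

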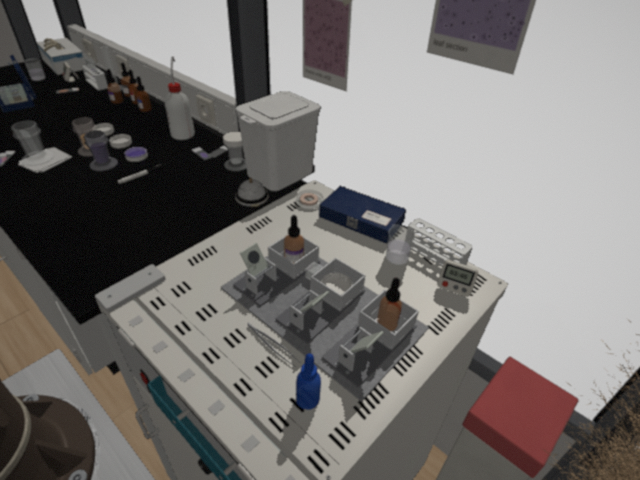

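The top view shows brown bottles in the left bin (307,237) and the right bin (430,233), and the white cap in the middle bin (367,240). The tags are left (302,285) with a disc, leaning left; middle (377,281) bare, leaning right; and right (439,281) bare, leaning right. Only the right tag looks wrong. The blue bottle at (430,338) is the decoy. I'll confirm all this in one crop and measure.

```bash
cat > h.py <<'E'
from cell import *
import numpy as np
from scipy.spatial.transform import Rotation as R
def cast(n,u,v,z):
    p=camera_params(n);K=p['intrinsics'];r=p['rotation'];r=R.from_rotvec(r).as_matrix()
    d=r@np.linalg.solve(K,[u,v,1]);e=p['eye'];return e+d*(z-e[2])/d[2]
E
python3 - <<'E'
import cv2
from h import *
a=cv2.imread('pics/top0.png')[205:355,275:475]
cv2.imwrite('pics/crop1.png',cv2.resize(a,None,fx=4,fy=4,interpolation=cv2.INTER_CUBIC))
for n,u,v,z in[('bayR',429,237,.04),('bayL',307,240,.04),('bayM',367,239,.04),('blue',430,338,.05),('leafR',439,281,.065)]:print(n,cast('top',u,v,z).round(3))
E
```

```text
bayR [ 0.573 -0.217  0.04 ]
bayL [0.575 0.022 0.04 ]
bayM [ 0.573 -0.096  0.04 ]
blue [ 0.379 -0.207  0.05 ]
leafR [ 0.484 -0.227  0.065]
```

View pics/crop1.png

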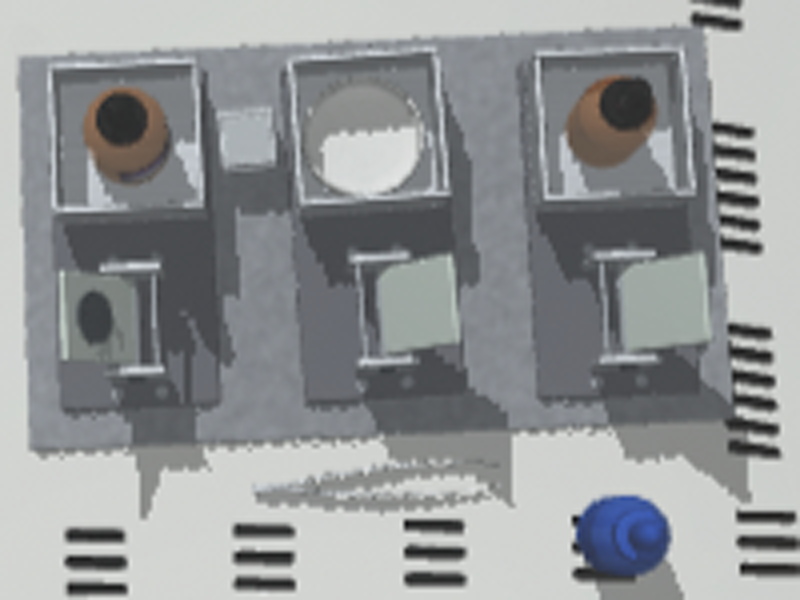

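The crop confirms it. The left bottle has a disc-up tag at crop (97,315), the middle bin holds only the cap with a bare tag, and the right bin has a bottle but shows a bare tag at crop (665,300). So only the right tag needs a push towards +y.

Run:
```python
from h import *
for n,u,v,z in[('earF',431.25,268.75,.051),('earN',432,295,.051),('edge',452,280,.084),('earM',370,281,.051)]:print(n,cast('top',u,v,z).round(3))
o=observe();print(R.from_rotvec(o['ee_rot']).as_matrix().round(3))
def plan(t,yaw):
    Rt=R.from_euler('z',yaw)*R.from_matrix(np.diag([-1,1,-1]))
    r0=R.from_rotvec(o['ee_rot']);print('turn',(r0.inv()*Rt).as_rotvec().round(3),'shift in initial tool',(r0.inv().apply(np.array(t)-o['position'])).round(3))
plan([.484,-.31,.24],0)
```

```text
earF [ 0.509 -0.216  0.051]
earN [ 0.459 -0.215  0.051]
edge [ 0.484 -0.248  0.084]
earM [ 0.489 -0.098  0.051]
[[-0.957  0.29  -0.   ]
 [ 0.29   0.957 -0.001]
 [-0.    -0.001 -1.   ]]
turn [-0.001 -0.    -0.294] shift in initial tool [-0.553 -0.781 -0.002]
```

```bash
python3 -m pendant '[0,0,0,0,0,-0.147,0, 0,0,0,0,0,-0.147,0, -0.017,-0.05,0,0,0,0,0, -0.017,-0.05,0,0,0,0,0, -0.017,-0.05,0,0,0,0,0, -0.017,-0.05,0,0,0,0,0, -0.017,-0.05,0,0,0,0,0, -0.017,-0.05,0,0,0,0,0, -0.017,-0.05,0,0,0,0,0, -0.017,-0.05,0,0,0,0,0]'
python3 -m pendant '[-0.017,-0.05,0,0,0,0,0, -0.017,-0.05,0,0,0,0,0, -0.017,-0.05,0,0,0,0,0, -0.017,-0.05,0,0,0,0,0, -0.017,-0.05,0,0,0,0,0, -0.017,-0.05,0,0,0,0,0, -0.017,-0.05,0,0,0,0,0, -0.017,-0.05,0,0,0,0,0, -0.017,-0.05,0,0,0,0,0, -0.017,-0.05,0,0,0,0,0]'
```

```text
clock: 1.35
position: [0.3173, 0.1964, 0.2377]
ee_rot: [-0.0, 3.142, 0.0]
force: [0.6, -0.0, -0.6]
width: 0.009
gripper_force: 0.0
clock: 2.6
position: [0.4876, -0.3031, 0.2373]
ee_rot: [0.001, -3.141, -0.001]
force: [0.5, 1.3, 0.2]
width: 0.004
gripper_force: 0.0
```

```bash
python3 -m pendant '[0,-0.01,0.03,0,0,0,0, 0,0,0.03,0,0,0,0, 0,0,0.03,0,0,0,0, 0,0,0,0,0,0,0]'
python3 - <<'E'
import cv2
from h import *
o=observe();cv2.imwrite('pics/w1.png',get_image('wrist')[:,:,::-1])
p=camera_params('wrist');T=np.eye(4);T[:3,:3]=R.from_rotvec(o['ee_rot']).as_matrix();T[:3,3]=o['position'];C=np.linalg.inv(T@p['T_tool_cam'])
for P in[(.484,-.248,.084),(.484,-.216,.051)]:
    q=p['intrinsics']@(C@[*P,1])[:3];print(P,(q/q[2])[:2].round())
E
```

```text
clock: 3.1
position: [0.4857, -0.3107, 0.1457]
ee_rot: [0.0, -3.137, -0.003]
force: [0.4, 0.5, 0.5]
width: 0.005
gripper_force: 0.0
(0.484, -0.248, 0.084) [432. 255.]
(0.484, -0.216, 0.051) [467. 238.]
```

View pics/w1.png

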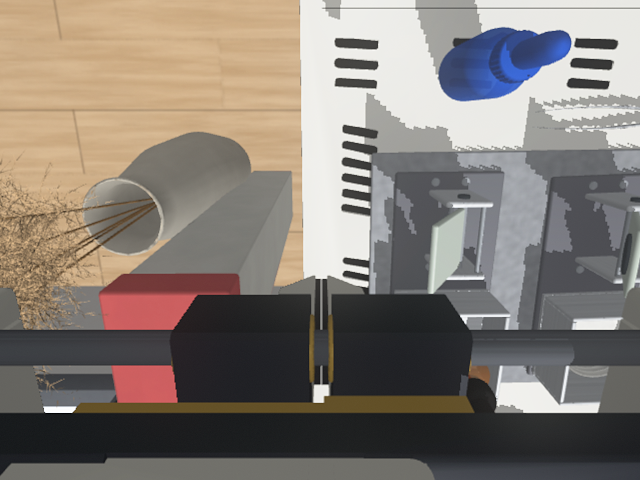

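The leaf edge is at (432,250) and the ears are near (480,240), which matches the prediction of (432,255). I'll go down beside it and push towards +y.

```bash
python3 -m pendant '[0,0,0.022,0,0,0,0, 0,0,0.022,0,0,0,0, 0,0,0.022,0,0,0,0, 0,0.02,0,0,0,0,0, 0,0.01,0,0,0,0,0, 0,0.01,0,0,0,0,0, 0,0.01,0,0,0,0,0, 0,0,0,0,0,0,0]' 
python3 -m pendant '[0,0.01,0,0,0,0,0, 0,0.01,0,0,0,0,0, 0,0.01,0,0,0,0,0, 0,0.01,0,0,0,0,0, 0,0.01,0,0,0,0,0, 0,0,0,0,0,0,0]'
python3 - <<'E'
import cv2
from h import *
cv2.imwrite('pics/w2.png',get_image('wrist')[:,:,::-1])
E
```

```text
clock: 4.15
position: [0.4878, -0.263, 0.0833]
ee_rot: [0.0, 3.139, -0.004]
force: [-1.0, -3.3, 5.4]
width: 0.004
gripper_force: 3.3
clock: 4.9
position: [0.4871, -0.21, 0.0813]
ee_rot: [0.004, -3.141, -0.002]
force: [0.5, -0.2, -0.5]
width: 0.005
gripper_force: 0.0
```

View pics/w2.png

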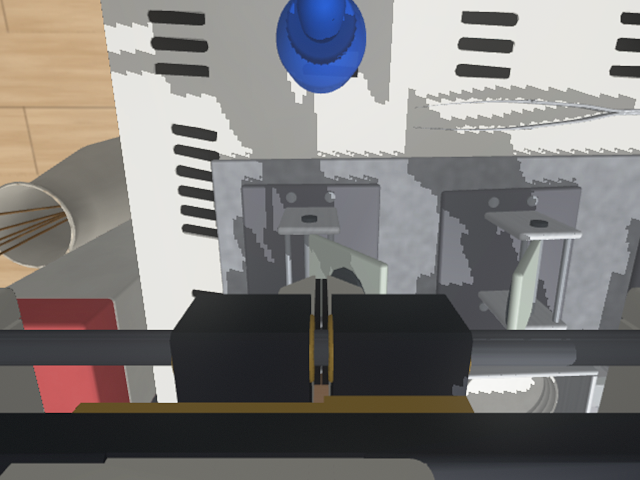

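The right tag has gone over: the disc face now shows at (355,275), leaning left. I'll back off, go up and check.

```bash
python3 -m pendant '[0,-0.015,0,0,0,0,0, 0,-0.015,-0.01,0,0,0,0, 0,0,-0.04,0,0,0,0, 0,0,-0.05,0,0,0,0, 0,0,-0.05,0,0,0,0, 0.03,-0.03,-0.02,0,0,0,0, 0.04,-0.04,0,0,0,0,0, 0.04,-0.04,0,0,0,0,0, 0.04,-0.04,0,0,0,0,0, 0,0,0,0,0,0,0]'
python3 - <<'E'
import cv2
from h import *
a=get_image('top')[205:355,275:475,::-1]
cv2.imwrite('pics/t2.png',cv2.resize(a,None,fx=4,fy=4,interpolation=cv2.INTER_CUBIC))
E
```

```text
clock: 6.2
position: [0.3319, -0.3967, 0.253]
ee_rot: [-0.016, -3.141, 0.004]
force: [0.6, 0.1, -1.9]
width: 0.006
gripper_force: 0.0
```

View pics/t2.png

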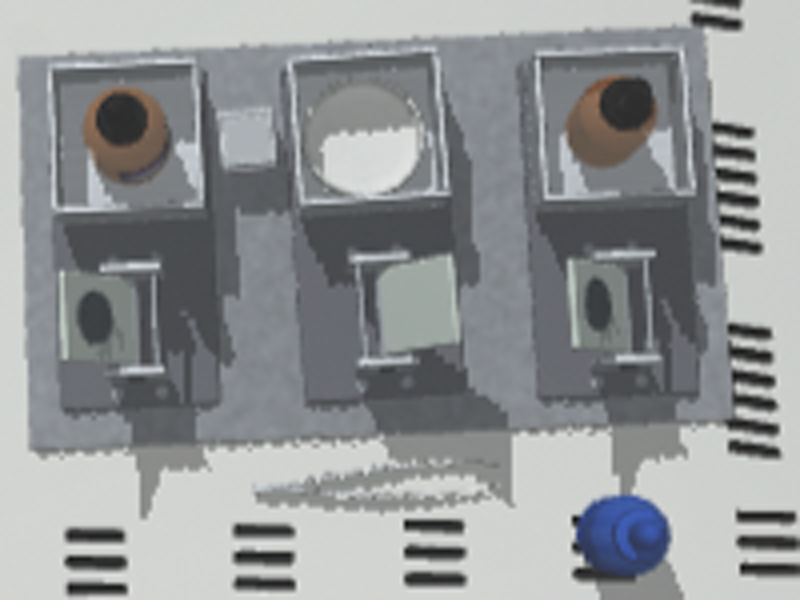

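The right tag now shows its disc at crop (598,303), leaning left like the left bin's tag. Nothing else has moved.

```bash
python3 -m pendant '[0,0,0,0,0,0,0, 0,0,0,0,0,0,0, 0,0,0,0,0,0,0, 0,0,0,0,0,0,0]'; python3 -c "from cell import *;print(sign_off())"
```

```text
clock: 6.75
position: [0.3376, -0.3914, 0.2517]
ee_rot: [0.002, -3.142, -0.0]
force: [-0.1, 0.3, -0.3]
width: 0.009
gripper_force: 0.0
the job is handed in; nothing more can be done
None
```

I pushed the right bin's tag over to disc-up; the other two were already correct, the last picture shows nothing else moved, and I handed the job in at about 7 s (no verdict was returned).

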